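# Slide the baking sheet into the cooling stand

## Task

Pick up the small baking sheet by its black upright grip and slide it into the cooling stand on the hob, onto the free rail pair directly above the tray that is already in the stand. Push it gently home until the buffer plate behind it is pressed in all the way and will go no further, without forcing it or wedging the sheet in the rails, then let go. Do not shift the things standing around.

Things in the scene. Friction and masses are not known exactly. Their poses are not given: they have to be found in the camera images.
- sheet: bare aluminium baking sheet, loose, flat on the worktop, 0.14 to 0.23 kg: pan 130 mm deep (x), 150 mm wide (y), 4 mm thick, low rim 11 mm high set in so that flat side flanges 13 mm wide are left; the rear 16 mm are 142 mm wide. A 22 mm wide stem joins its front edge to a black upright grip. Origin: centre of the pan's underside; x points to its rear edge, z up
- sheet_rear (a point): middle of the sheet's rear edge at its underside, 65 mm behind the sheet's origin; axes as the sheet's
- grip (a point): centre line of the sheet's black upright grip, 130 mm in front of the sheet's origin, 24 mm above the underside; the grip is a bar 52 mm long (along x), 12 mm thick (y), from 4 to 36 mm above the underside; pinch it from above across its thickness. In the rails it overhangs in front: bearing down on it levers the sheet hard against the rails. Axes as the sheet's
- stand: steel cooling stand, fixed on the hob: four posts, open front, 192 mm wide, 310 mm high, with four rail pairs one above the other, 46 mm apart, clipped to the posts at a height that varies by up to 40 mm. Origin: on the hob under the middle of the mouth; x points into the stand, z up
- rails_1 (a point): lowest rail pair, free: two facing C-shaped aluminium rails 160 mm long, 160 mm apart inside, 12 mm free height between ledge and lip; in front of the mouth they flare out for 16 mm. Point: at the mouth (start of the straight part), midway between the rails, at the height of the ledges' top; x points into the stand along the rails, y left, z up
- rails_2 (a point): second rail pair from below, the one with the tray in it; point and axes as for rails_1
- rails_3 (a point): third rail pair from below, directly above the fitted tray, free; point and axes as for rails_1
- rails_4 (a point): top rail pair, free; point and axes as for rails_1
- fitted_tray (a point): shallow aluminium tray without a handle already in the stand, 116 mm deep, 150 mm wide, fixed in place. Point: centre of its underside, on the ledges of its pair
- buffer (a joint): steel buffer plate (60 x 14 mm) behind the third rail pair, met by the sheet's rear: 0 = out, 0.010 m = all the way in, on its solid stop. It slides at 2 to 3 N, has no spring and stays where left. Where the stop lies is not reported: the sheet is home with its rear edge 115 to 145 mm behind the mouth; feel for it: resistance rises sharply, 8 to 12 N is plenty
- spice_jar: spice jar with a red lid, 45 mm wide, 106 mm high, on the hob to the right of the stand; leave alone. Origin: centre of its underside
- glass: clear drinking glass, 81 mm wide, 91 mm high, far left; leave alone. Origin: centre of its underside
- tin: food tin, 75 mm wide, 58 mm high, far left; leave alone. Origin: centre of its underside
- garlic: garlic bulb, 56 mm, on the worktop to the right; leave alone. Origin: centre of its underside
- mug: small white mug, 63 x 87 mm, 52 mm high, on the worktop to the right; leave alone. Origin: centre of its underside

How it is judged (in metres and radians):
On the way:
1. the rear edge of the sheet has entered the rail pair directly above the fitted tray (x of sheet_rear in the frame of rails_3 between 0.02 and 0.1 m and z of sheet_rear in the frame of rails_3 between -0.004 and 0.012 m and y of sheet_rear in the frame of rails_3 between -0.008 and 0.008 m), for 0.1 s.
At the end, for the whole second after the job is handed in: The sheet lies at rest, level within 4 degrees, on both rails of the pair above the fitted tray (rear edge -4 to +6 mm from ledge height, within 8 mm of the middle, at least 111 mm behind the mouth) and the buffer is pressed in more than 8.5 of its 10 mm (value of joint buffer above 0.0085 m and x of sheet_rear in the frame of rails_3 above 0.111 m and z of sheet_rear in the frame of rails_3 between -0.004 and 0.006 m and y of sheet_rear in the frame of rails_3 between -0.008 and 0.008 m and angle between sheet's own z axis and vertical below 0.07 rad and linear speed of sheet below 0.02 m/s); the robot touches nothing.
It fails at once if the sheet is forced against or wedged in the stand with more than 30 N (all contacts added up) (contact force between sheet and stand above 30 N).
It fails at once if the robot itself bears on the stand with more than 30 N (contact force between any of the arm, the fingers and stand above 30 N).
It fails at once if a bystander (spice jar, glass, tin, garlic, mug) is moved more than 30 mm (distance of any of spice_jar, glass, tin, garlic, mug from where it was at the start of the episode above 0.03 m).
It also fails if it takes over 67 s, if anything falls off the work surface, if the arm or the gripper's body presses on something with over 40 N, if the wrist force passes 120 N, or if a joint passes its speed limit or range.

## Robot

A 6-joint arm with a two-finger parallel gripper is mounted at the origin on a cart in front of the work surface, level with it; the furniture and walls round the work are solid. World frame = base frame: x ahead of the robot, y to its left, z up, the work surface at z = 0. Lengths are in mm, angles in degrees, forces in N, time in s.
With the tool pointing down it reaches from about 300 to 825 mm from the base axis. Payload 5.4 kg.
Tool frame: the origin (TCP) lies midway between the tips of the shut fingers; the grasp point (between the pads) lies 19 mm behind it; z points along the fingers, y is the line along which they close (so a half turn about z gives the same grasp; the last joint's range is limited). The gripper opens to 92 mm and grips with 3 to 60 N. Pads are 20 mm wide; open, the fingers measure 128 mm over their backs; the gripper's body (75 mm by 189 mm) begins 69 mm behind the grasp point.
Start: joints at [52.993, 9.076, 91.501, -0, 79.423, -12.038], TCP at [242.735, 521.235, 214.601] pointing down, gripper open.
Joint ranges: [-166.64, 166.64], [-54.1, 131.32], [10.49, 154.53], [-73.88, 253.88], [9.74, 151.15], [-171.62, 171.62]. Speed limits (degrees/s): [147.25, 147.25, 180, 180, 180, 180].

## Interface

Orientations are given as a 3x3 rotation matrix whose columns are the frame's x, y, z axes.
In Python, from bench import manip, capture, workorder, finder gives the robot as it stands.
- The arm moves only by the shell command python3 -m handwheel 'ROWS' [FORCE]. ROWS is JSON, a list of rows, each an object with "gripper": the gripper command: -1 is shut, 1 is fully open, values between are in proportion; "offset": the shift along the tool's x, y, z in cm, a list of three; "angular": the turn, a rotation vector about the tool's x, y, z in degrees, a list of three. A call has 1 to 8 rows; each row shifts and turns the commanded pose from where the row before left it, along the tool's axes as they then stand; what a row does not reach is not made up. A row lasts 1/10 s, in which the tool goes at most 50 mm and 8.59 degrees, less where a joint would pass 70% of its speed; a pose out of reach is approached as far as the arm can. A call is refused whole if a number of a shift passes 5 or a number of a turn 8.59, either way. A call with a gripper value outside its range is refused whole. The fingers move at their own pace and stop on an object; FORCE is the grip in N (left out, the last holds). Time passes only in rows, so rows that do not move let the fingers close. It gives the time, the measured TCP pose, the force, the opening and the grip force at its end, in the units of the state.
- manip.observe(): the state, without advancing time (a new reading comes with each control period).
- capture(name): name is "side" or "top"; returns a dict with "image" (420x560x3 uint8, blue, green, red), "vfov" (degrees; the focal length in pixels is half the picture's height over the tangent of half this angle, whatever the lens; pixels are square), "cx", "cy" (the principal point, pixels), "k1" (the pictures are not rectified: a ray, as slopes to the right and down, at radius r is drawn at 1 + k1 r^2 times it, then the intrinsics apply), "view" (4x4, takes a point from world to camera coordinates). Camera axes: x right, y down, z forward; pixel columns grow to the right and rows downward; lengths in mm; the calibration is good to about 2 mm. A picture is of the moment at which its call begins. There is no depth.
- workorder.finish_job(): hands the job in; it is judged then, once.
Trained networks look in a picture, given as the dict that the camera call returned (one of the last four; its "shot" number tells which), for a name from the list of things; names that differ only in an ending like _2 or _b are one class to them, and where a whole thing is asked for, a point or a joint stands for the part that bears it (a point fixed in the world has none). Each returns a list of dicts, best first, with "conf" (0 to 1); they miss things now and then, are a little off and sometimes report something else, mostly with a low value. They report only what shows in the picture. A call takes as long as a camera call.
- finder.find_in(picture, name): "pixel" ([row, column] in pixels, amid what is visible of it).
The state is a dict: "time_s": time; "joints": joint angles; "joint_vel": joint speeds; "joint_efforts": joint torques, N m; "eef_pos": TCP position; "ee_rot": TCP orientation; "wrist_force": force on the tool from outside, world axes, zero at the start; "wrist_torque": the same for the moment, N m; "gripper_width": finger opening in mm; "grasp_force": force on a finger pad.
Only numpy, scipy, OpenCV 4.12 (cv2) and the standard library are available. Lean on these libraries where they do the work, as an engineer would, in place of code of your own. Each camera call takes 0.05 s, during which the arm holds its last target. There are 200 camera calls.

## Working session

There is one attempt and no reset: what is moved stays moved. The work goes in short steps, Python scripts to look and compute and a shell command to move; the robot and the scene stay as the last step left them, time stands still between calls to the robot, and variables do not carry over. Pictures are saved under pics/ and viewed, at most 10 in all, crops included, and the job is handed in when it is done.

```bash
mkdir -p pics; cat > h.py <<'E'
import numpy as np, cv2
from bench import manip, capture, workorder, finder
def ray(p,rc):
    f=p["image"].shape[0]/2/np.tan(np.radians(p["vfov"]/2))
    d=np.array([(rc[1]-p["cx"])/f,(rc[0]-p["cy"])/f]); u=d.copy()
    for _ in range(30): u=d/(1+p["k1"]*(u@u))
    V=np.array(p["view"]); R=V[:3,:3]
    return -R.T@V[:3,3], R.T@np.array([u[0],u[1],1])
def atz(p,rc,z):
    o,d=ray(p,rc); return o+d*(z-o[2])/d[2]
def proj(p,X):
    f=p["image"].shape[0]/2/np.tan(np.radians(p["vfov"]/2))
    V=np.array(p["view"]); c=V[:3,:3]@np.array(X,float)+V[:3,3]; u=c[:2]/c[2]; u=u*(1+p["k1"]*(u@u))
    return np.array([p["cy"]+f*u[1],p["cx"]+f*u[0]])
def tri(p1,a,p2,b):
    o1,d1=ray(p1,a);o2,d2=ray(p2,b)
    s=np.linalg.lstsq(np.c_[d1,-d2],o2-o1,rcond=None)[0]
    A=o1+s[0]*d1;B=o2+s[1]*d2
    return (A+B)/2,np.linalg.norm(A-B)
E
python3 - <<'E'
from h import *
np.set_printoptions(precision=1,suppress=True)
P={n:capture(n) for n in("side","top")}
for n,p in P.items():
    cv2.imwrite(f"pics/{n}0.png",cv2.resize(p["image"],(800,600),interpolation=cv2.INTER_CUBIC))
    V=np.array(p["view"]); print(n,p["vfov"],p["cx"],p["cy"],p["k1"],"cam",-V[:3,:3].T@V[:3,3],"fwd",V[2,:3])
    for k in "sheet grip stand rails_3 fitted_tray buffer spice_jar glass tin garlic mug".split():
        print(n,k,[(np.round(r["pixel"],1).tolist(),round(r["conf"],2)) for r in finder.find_in(p,k)[:5]])
E
```

```text
side 56.75184464786393 277.00545638715533 208.13298449573463 -0.07258579990737067 cam [   9.3 -796.7  941.6] fwd [ 0.4  0.6 -0.6]
side sheet [([291.5, 325.2], 0.98)]
side grip [([292.5, 332.0], 0.85)]
side stand [([156.9, 290.5], 0.62), ([164.9, 216.8], 0.51)]
side rails_3 [([160.8, 284.1], 0.74)]
side fitted_tray [([163.9, 283.9], 0.78)]
side buffer []
side spice_jar [([212.4, 321.2], 0.57), ([161.7, 285.9], 0.35)]
side glass [([166.2, 217.1], 0.76), ([149.3, 297.6], 0.26)]
side tin [([177.1, 188.4], 0.66)]
side garlic [([351.8, 321.0], 0.93)]
side mug [([308.2, 400.3], 0.59)]
top 48.72402065797919 269.4795094186764 201.9801608600384 -0.04685893676452786 cam [-531.7  296.9 1521.2] fwd [ 0.6 -0.2 -0.8]
top sheet []
top grip []
top stand []
top rails_3 []
top fitted_tray []
top buffer []
top spice_jar []
top glass []
top tin []
top garlic []
top mug []
```

View pics/side0.png

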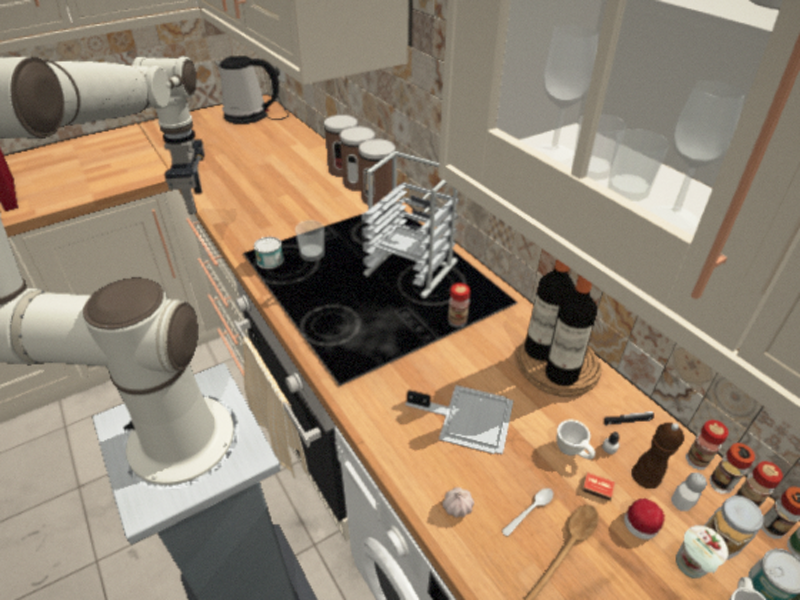

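View pics/top0.png

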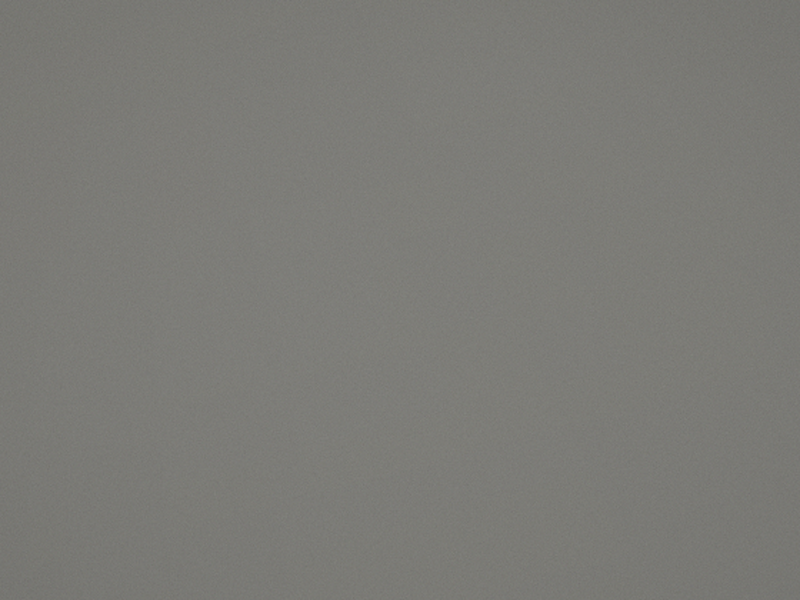

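The side picture shows the sheet at about (475,418), its grip at (418,399) and the stand at (410,225). The top picture is a uniform grey with no detail. I'll zoom in on the side view.

```bash
python3 - <<'E'
from h import *
np.set_printoptions(precision=1,suppress=True)
p=capture("side"); q=capture("top"); print(q["image"].std(axis=(0,1)))
ims=[p["image"].astype(float)]+[capture("side")["image"].astype(float) for _ in range(7)]
im=np.mean(ims,0).astype(np.uint8); cv2.imwrite("pics/avg.png",im)
a=cv2.resize(im[103:213,250:330],(400,550),interpolation=cv2.INTER_CUBIC)
b=cv2.resize(im[262:322,280:366],(400,279),interpolation=cv2.INTER_CUBIC)
c=np.zeros((550,800,3),np.uint8); c[:,:400]=a; c[:279,400:]=b
cv2.imwrite("pics/crop1.png",c)
for n,rc,z in [("grip",(279.5,293),36),("sheet",(292,334),0),("stand foot L",(192,258),0),("foot R",(205,296),0),("jar",(228,320),0),("tin",(186,188),0),("glass",(182,217),0)]:
    print(n,atz(p,rc,z))
E
```

```text
[2.5 2.5 2.4]
grip [ 449.9 -200.8   36. ]
sheet [ 543.8 -283.1    0. ]
stand foot L [599.3 258.3   0. ]
foot R [679.8 112.3   0. ]
jar [678.9 -37.5  -0. ]
tin [381.7 444.1   0. ]
glass [492.3 405.3   0. ]
```

View pics/crop1.png

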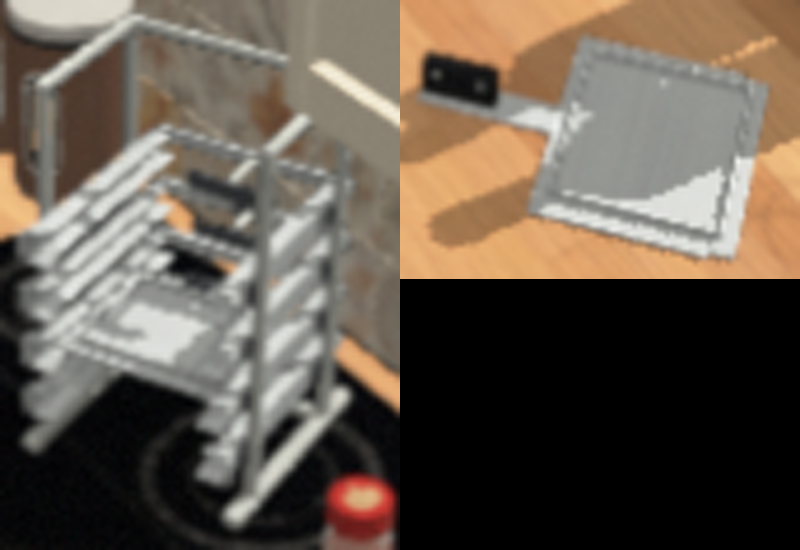

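The crop shows the sheet's corners at about (583,38), (530,213), (735,258) and (768,85). It also shows the stand's post tops at (45,85), (135,18) and (264,150), and its foot ends at (32,440), (233,515) and (345,395). I'll fit the poses to these points.

```bash
cat > fit.py <<'E'
from h import *
from scipy.optimize import least_squares
np.set_printoptions(precision=1,suppress=True)
p=capture("side")
nb=lambda u,v:np.array([262+v/4.651-.4,280+(u-400)/4.651-.4]); na=lambda u,v:np.array([103+v/5-.4,250+u/5-.4])
def T(x,y,a,P):
    c,s=np.cos(a),np.sin(a); return [x+c*P[0]-s*P[1],y+s*P[0]+c*P[1],P[2]]
S=[((-65,75,4),nb(583,38)),((-65,-75,4),nb(530,213)),((65,-71,4),nb(735,258)),((65,71,4),nb(768,85)),((-156,0,36),nb(424,57)),((-104,0,36),nb(497,70))]
f=lambda v:np.concatenate([proj(p,T(*v,P))-o for P,o in S])
s=least_squares(f,[540,-280,0],x_scale=[100,100,1],loss="soft_l1"); print("sheet",s.x[:2],np.degrees(s.x[2]),"res",s.fun)
g=T(*s.x,(-130,0,24)); print("grip",g)
def g2(v):
    x,y,a,xf,xr,e1,e2=v
    Q=[((xf,92,306),na(45,85)),((xr,92,306),na(135,18)),((xf,-92,306),na(264,150)),((e1,92,6),na(32,440)),((e1,-92,6),na(233,515)),((e2,-92,6),na(345,395))]
    return np.concatenate([proj(p,T(x,y,a,P))-o for P,o in Q])
def g3(v): return g2([v[0],v[1],v[2],0,v[3],v[4],v[5]])
t=least_squares(g3,[640,190,0,130,-20,160],x_scale=[100,100,1,100,100,100]); print("stand(front-post origin)",t.x[:2],np.degrees(t.x[2]),t.x[3:],"res",t.fun)
np.save("stand.npy",t.x)
E
python3 fit.py; python3 - <<'E'
from h import *
im=cv2.imread("pics/avg.png")[128:206,250:330]
c=cv2.resize(im,None,fx=7.5,fy=7.5,interpolation=cv2.INTER_LANCZOS4); b=cv2.GaussianBlur(c,(0,0),6); c=cv2.addWeighted(c,1.8,b,-.8,0)
cv2.imwrite("pics/crop2.png",c); print(c.shape)
E
```

```text
sheet [ 540.9 -287.1] -50.00791173201844 res [-0.6 -0.4 -0.2 -0.6  0.3  0.4 -0.2  0.7 -0.3 -0.5  0.9  0.5]
grip [np.float64(457.3398937042166), np.float64(-187.5268250804068), 24]
stand(front-post origin) [655.2 192. ] 24.769755878457026 [122.2 -23.5 157.7] res [-1.  -1.4 -0.7 -0.5  0.1  0.8 -0.4  0.1  0.8  0.3  0.5  0.6]
(585, 600, 3)
```

View pics/crop2.png

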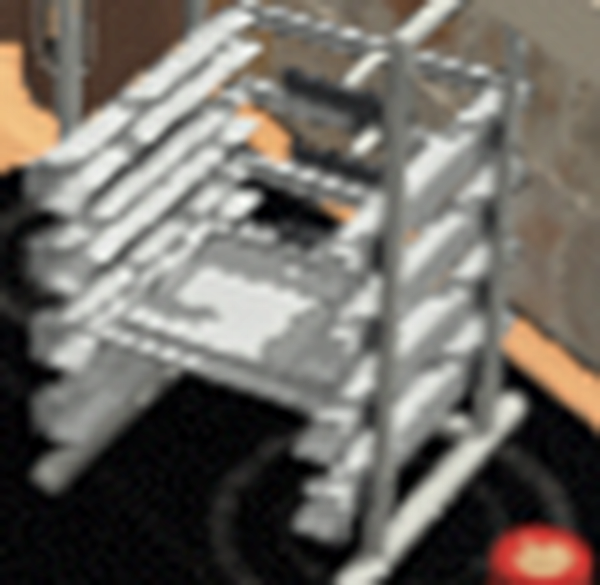

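The crop shows the left rail ends near u=30-50, at v of about 185, 255, 335 and 410. The right ends of the two lower pairs are near (325,520) and (320,437). Next I'll work out the rail heights and the move to the grip.

```bash
cat > rail.py <<'E'
from fit import *
nc=lambda u,v:np.array([128+v/7.5-.43,250+u/7.5-.43])
x0,y0,a=t.x[:3]
pts=[(0,85,nc(50,410)),(1,85,nc(48,335)),(2,85,nc(48,257)),(3,85,nc(45,185)),(0,-85,nc(325,520)),(1,-85,nc(320,437))]
h=lambda v:np.concatenate([proj(p,T(x0,y0,a,(v[0]-16,y,v[1]+46*i+6)))-o for i,y,o in pts])
r=least_squares(h,[-20,60]); print("mouth rel post, z1",r.x,"res",r.fun)
print("rails3 point",T(x0,y0,a,(r.x[0],0,r.x[1]+92)))
E
python3 rail.py; python3 -c "
from h import *
s=manip.observe();print(np.round(s['ee_rot'],3).tolist(),s['eef_pos'],s['gripper_width'],s['wrist_force'])"
```

```text
sheet [ 540.9 -287.1] -50.00791173201844 res [-0.6 -0.4 -0.2 -0.6  0.3  0.4 -0.2  0.7 -0.3 -0.5  0.9  0.5]
grip [np.float64(457.3398937042166), np.float64(-187.5268250804068), 24]
stand(front-post origin) [655.2 192. ] 24.769755878457026 [122.2 -23.5 157.7] res [-1.  -1.4 -0.7 -0.5  0.1  0.8 -0.4  0.1  0.8  0.3  0.5  0.6]
mouth rel post, z1 [-16.5  47.9] res [-0.2 -0.4 -0.  -0.5  0.1 -0.9 -1.  -0.9  0.2  1.2  1.2  2.2]
rails3 point [np.float64(640.2416916899231), np.float64(185.11524088287928), np.float64(139.9022938953805)]
[[-0.907, 0.422, -0.0], [0.422, 0.907, 0.0], [0.0, 0.0, -1.0]] [242.74930305 521.23442226 214.60709749] 91.99012246104806 [-0.1846906  -0.66148259 -0.46824531]
```

```bash
python3 -m handwheel '[{"gripper":1,"offset":[0,0,0],"angular":[0,0,8.35]},{"gripper":1,"offset":[0,0,0],"angular":[0,0,8.35]},{"gripper":1,"offset":[0,0,0],"angular":[0,0,8.35]},{"gripper":1,"offset":[-4.5,-1.9,0],"angular":[0,0,0]},{"gripper":1,"offset":[-4.5,-1.9,0],"angular":[0,0,0]},{"gripper":1,"offset":[-4.5,-1.9,0],"angular":[0,0,0]},{"gripper":1,"offset":[-4.5,-1.9,0],"angular":[0,0,0]},{"gripper":1,"offset":[-4.5,-1.9,0],"angular":[0,0,0]}]'
python3 -m handwheel '[{"gripper":1,"offset":[-4.5,-1.9,0],"angular":[0,0,0]},{"gripper":1,"offset":[-4.5,-1.9,0],"angular":[0,0,0]},{"gripper":1,"offset":[-4.5,-1.9,0],"angular":[0,0,0]},{"gripper":1,"offset":[-4.5,-1.9,0],"angular":[0,0,0]},{"gripper":1,"offset":[-4.5,-1.9,0],"angular":[0,0,0]},{"gripper":1,"offset":[-4.5,-1.9,0],"angular":[0,0,0]},{"gripper":1,"offset":[-4.5,-1.9,0],"angular":[0,0,0]},{"gripper":1,"offset":[-4.5,-1.9,0],"angular":[0,0,0]}]'
cat > to.py <<'E'
import sys
from h import *
from scipy.spatial.transform import Rotation as Ro
def to(x,y,z,yaw_y):
    s=manip.observe(); R=np.array(s["ee_rot"]); yy=np.radians(yaw_y)
    Y=np.array([np.cos(yy),np.sin(yy),0]); Z=np.array([0,0,-1.]); G=np.c_[np.cross(Y,Z),Y,Z]
    print("t",round(s["time_s"],2),"pos",np.round(s["eef_pos"],1),"delta now-axes cm",np.round(R.T@(np.array([x,y,z])-s["eef_pos"])/10,2),"goal-axes cm",np.round(G.T@(np.array([x,y,z])-s["eef_pos"])/10,2),"rotvec deg",np.round(Ro.from_matrix(R.T@G).as_rotvec(degrees=True),2),"F",np.round(s["wrist_force"],1),"w",round(s["gripper_width"],1))
if __name__=="__main__": to(*map(float,sys.argv[1:]))
E
python3 to.py 457.3 -187.5 8 40
```

```text
time_s: 2.55
eef_pos: [314.7, 286.1, 214.7]
ee_rot: [[-0.643, 0.766, 0.001], [0.766, 0.643, 0.0], [-0.0, 0.001, -1.0]]
wrist_force: [1.2, -0.8, 0.4]
gripper_width: 91.9
grasp_force: 0.0
time_s: 3.35
eef_pos: [429.6, -88.0, 214.9]
ee_rot: [[-0.642, 0.767, 0.001], [0.767, 0.642, -0.0], [-0.001, 0.001, -1.0]]
wrist_force: [0.2, 0.2, 0.2]
gripper_width: 92.0
grasp_force: 0.0
t 3.35 pos [429.6 -88.  214.9] delta now-axes cm [-9.39 -4.28 20.7 ] goal-axes cm [-9.4  -4.28 20.69] rotvec deg [ 0.04  0.06 -0.06] F [0.2 0.2 0.2] w 92.0
```

```bash
python3 -m handwheel '[{"gripper":1,"offset":[-4,-2,0],"angular":[0,0,0]},{"gripper":1,"offset":[-4,-2,0],"angular":[0,0,0]},{"gripper":1,"offset":[-1.4,-0.3,4],"angular":[0,0,0]},{"gripper":1,"offset":[0,0,5],"angular":[0,0,0]},{"gripper":1,"offset":[0,0,4],"angular":[0,0,0]},{"gripper":0.2,"offset":[0,0,0],"angular":[0,0,0]},{"gripper":0,"offset":[0,0,0],"angular":[0,0,0]}]'
python3 to.py 457.3 -187.5 8 40
python3 - <<'E'
from h import *
p=capture("side");q=capture("top");print(q["image"].std())
im=p["image"][235:335,250:380]; cv2.imwrite("pics/grasp.png",cv2.resize(im,None,fx=6,fy=6,interpolation=cv2.INTER_CUBIC))
E
```

```text
time_s: 4.05
eef_pos: [456.9, -185.4, 85.3]
ee_rot: [[-0.643, 0.766, -0.0], [0.766, 0.643, 0.0], [0.0, -0.0, -1.0]]
wrist_force: [0.3, 0.4, 0.5]
gripper_width: 78.0
grasp_force: 0.0
t 4.05 pos [ 456.9 -185.4   85.3] delta now-axes cm [-0.19 -0.1   7.73] goal-axes cm [-0.19 -0.1   7.73] rotvec deg [-0.01 -0.02 -0.01] F [0.3 0.4 0.5] w 78.0
3.3505041953394383
```

View pics/grasp.png

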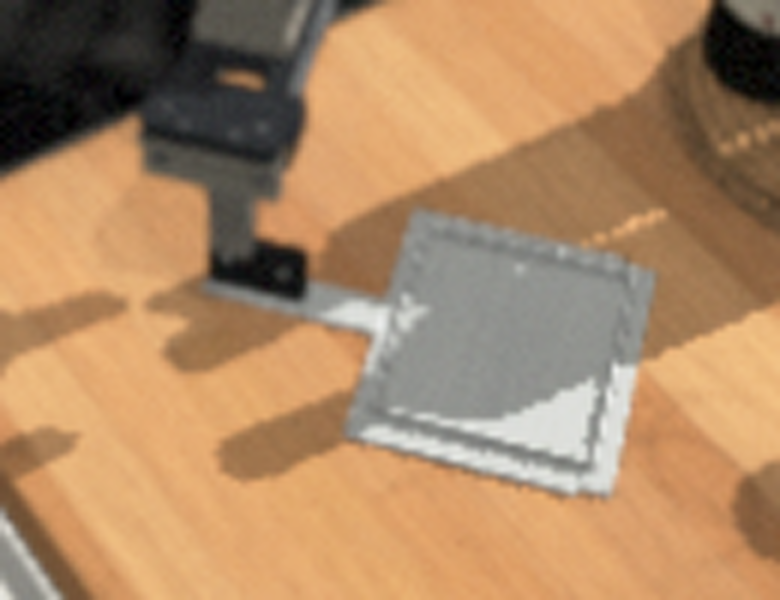

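The picture shows the fingers directly above the grip, at about (255,260), so I'll go down and close.

```bash
python3 -m handwheel '[{"gripper":0,"offset":[-0.2,-0.1,3],"angular":[0,0,0]},{"gripper":0,"offset":[0,0,3],"angular":[0,0,0]},{"gripper":0,"offset":[0,0,1.7],"angular":[0,0,0]},{"gripper":0,"offset":[0,0,0],"angular":[0,0,0]},{"gripper":-1,"offset":[0,0,0],"angular":[0,0,0]},{"gripper":-1,"offset":[0,0,0],"angular":[0,0,0]},{"gripper":-1,"offset":[0,0,0],"angular":[0,0,0]},{"gripper":-1,"offset":[0,0,0],"angular":[0,0,0]}]' 50
python3 -m handwheel '[{"gripper":-1,"offset":[0,0,0],"angular":[0,0,0]},{"gripper":-1,"offset":[0,0,0],"angular":[0,0,0]},{"gripper":-1,"offset":[0,0,0],"angular":[0,0,0]}]'
python3 fit.py 2>&1 | head -3
```

```text
time_s: 4.95
eef_pos: [458.5, -188.1, 8.9]
ee_rot: [[-0.642, 0.766, 0.003], [0.766, 0.642, -0.001], [-0.003, 0.001, -1.0]]
wrist_force: [0.8, 0.6, 1.2]
gripper_width: 15.8
grasp_force: 0.7
time_s: 5.25
eef_pos: [458.3, -188.2, 8.7]
ee_rot: [[-0.642, 0.767, 0.002], [0.767, 0.642, -0.001], [-0.002, 0.001, -1.0]]
wrist_force: [-0.0, 0.3, 5.5]
gripper_width: 11.4
grasp_force: 49.9
sheet [ 540.9 -287.1] -50.00791173201844 res [-0.6 -0.4 -0.2 -0.6  0.3  0.4 -0.2  0.7 -0.3 -0.5  0.9  0.5]
grip [np.float64(457.3398937042166), np.float64(-187.5268250804068), 24]
stand(front-post origin) [655.2 192. ] 24.769755878457026 [122.2 -23.5 157.7] res [-1.  -1.4 -0.7 -0.5  0.1  0.8 -0.4  0.1  0.8  0.3  0.5  0.6]
```

```bash
python3 -m handwheel '[{"gripper":-1,"offset":[0,0,-1],"angular":[0,0,0]},{"gripper":-1,"offset":[0,0,-2],"angular":[0,0,0]},{"gripper":-1,"offset":[0,0,-3],"angular":[0,0,0]},{"gripper":-1,"offset":[0,0,-4],"angular":[0,0,0]},{"gripper":-1,"offset":[0,0,-4],"angular":[0,0,0]},{"gripper":-1,"offset":[0,0,-4],"angular":[0,0,0]},{"gripper":-1,"offset":[0,0,-3],"angular":[0,0,0]},{"gripper":-1,"offset":[0,0,-1],"angular":[0,0,0]}]' 60
python3 -m handwheel '[{"gripper":-1,"offset":[0,0,0],"angular":[0,0,-3]},{"gripper":-1,"offset":[1,0.7,0],"angular":[0,0,-5]},{"gripper":-1,"offset":[2,1.4,0],"angular":[0,0,-6]},{"gripper":-1,"offset":[2,1.4,0],"angular":[0,0,-6]},{"gripper":-1,"offset":[2,1.4,0],"angular":[0,0,-6]},{"gripper":-1,"offset":[2,1.4,0],"angular":[0,0,-6]},{"gripper":-1,"offset":[2,2,0],"angular":[0,0,-6]},{"gripper":-1,"offset":[2,2,0],"angular":[0,0,-6]}]'
python3 -m handwheel '[{"gripper":-1,"offset":[1,2,0],"angular":[0,0,-6]},{"gripper":-1,"offset":[1,2,0],"angular":[0,0,-6]},{"gripper":-1,"offset":[1,2,0],"angular":[0,0,-6]},{"gripper":-1,"offset":[0,1,0],"angular":[0,0,-5]},{"gripper":-1,"offset":[0,0,0],"angular":[0,0,-4]},{"gripper":-1,"offset":[0,0,0],"angular":[0,0,-3.7]},{"gripper":-1,"offset":[0,0,0],"angular":[0,0,0]}]'
python3 to.py 427.7 87 153 114.77
```

```text
time_s: 6.1
eef_pos: [458.2, -188.3, 231.1]
ee_rot: [[-0.643, 0.766, 0.004], [0.766, 0.643, -0.003], [-0.005, 0.001, -1.0]]
wrist_force: [1.6, -1.5, -1.7]
gripper_width: 11.8
grasp_force: 59.9
time_s: 6.9
eef_pos: [389.2, -35.3, 225.6]
ee_rot: [[-0.995, 0.101, -0.004], [0.101, 0.995, 0.001], [0.004, 0.001, -1.0]]
wrist_force: [0.1, 0.9, -1.4]
gripper_width: 11.6
grasp_force: 59.9
time_s: 7.6
eef_pos: [357.9, 33.2, 225.9]
ee_rot: [[-0.908, -0.418, -0.004], [-0.418, 0.908, 0.0], [0.003, 0.002, -1.0]]
wrist_force: [0.2, -0.1, -2.5]
gripper_width: 11.3
grasp_force: 59.9
t 7.6 pos [357.9  33.2 225.9] delta now-axes cm [-8.61  1.96  7.27] goal-axes cm [-8.59  1.96  7.29] rotvec deg [ 0.11 -0.17 -0.06] F [ 0.2 -0.1 -2.5] w 11.3
```

```bash
python3 -m handwheel '[{"gripper":-1,"offset":[-2,0.5,1.5],"angular":[0,0,0]},{"gripper":-1,"offset":[-2,0.5,2],"angular":[0,0,0]},{"gripper":-1,"offset":[-2,0.5,2],"angular":[0,0,0]},{"gripper":-1,"offset":[-1.6,0.46,1.3],"angular":[0,0,0]},{"gripper":-1,"offset":[-1,0,0.5],"angular":[0.1,-0.2,0]},{"gripper":-1,"offset":[0,0,0],"angular":[0,0,0]},{"gripper":-1,"offset":[0,0,0],"angular":[0,0,0]}]'
python3 to.py 427.7 87 153 114.77
python3 - <<'E'
from h import *
ims=[capture("side")["image"].astype(float) for _ in range(8)]
im=np.mean(ims,0).astype(np.uint8); cv2.imwrite("pics/avg2.png",im)
c=cv2.resize(im[110:210,205:335],None,fx=6,fy=6,interpolation=cv2.INTER_LANCZOS4); b=cv2.GaussianBlur(c,(0,0),5); c=cv2.addWeighted(c,1.6,b,-.6,0)
cv2.imwrite("pics/pre.png",c)
E
```

```text
time_s: 8.3
eef_pos: [428.3, 86.5, 154.0]
ee_rot: [[-0.909, -0.417, 0.002], [-0.417, 0.909, -0.0], [-0.002, -0.001, -1.0]]
wrist_force: [-0.3, -0.2, -0.6]
gripper_width: 11.7
grasp_force: 59.9
t 8.3 pos [428.3  86.5 154. ] delta now-axes cm [0.03 0.07 0.1 ] goal-axes cm [0.03 0.07 0.1 ] rotvec deg [-0.06  0.09 -0.14] F [-0.3 -0.2 -0.6] w 11.7
```

View pics/pre.png

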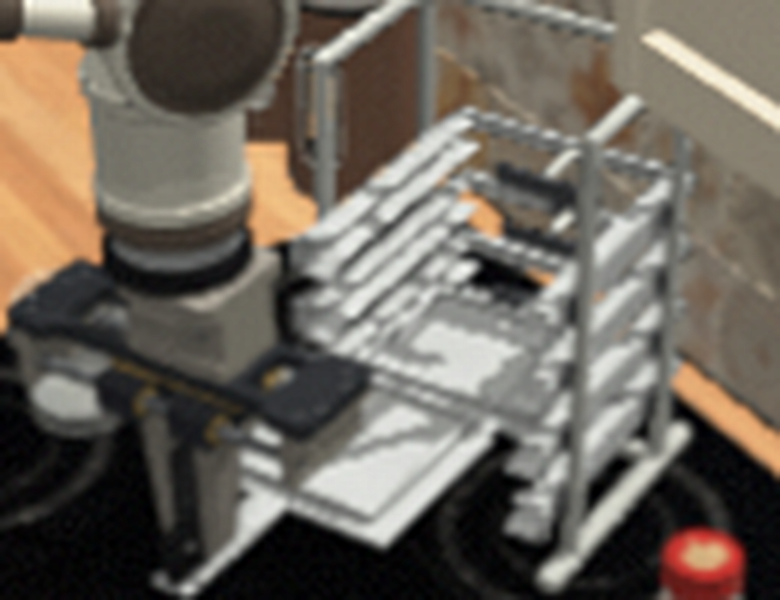

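The picture shows the sheet level in front of the stand. Its right front corner is at about (385,545) and its right rear corner at (495,430). I'll overlay the predicted geometry.

```bash
cat > ov.py <<'E'
from rail import *
im=cv2.imread("pics/avg2.png"); k=7; r0,c0=118,235
c=cv2.resize(im[r0:r0+85,c0:c0+95],None,fx=k,fy=k,interpolation=cv2.INTER_CUBIC)
st=manip.observe(); e=np.array(st["eef_pos"]); X=-np.array(st["ee_rot"])[:,0]; ya=np.arctan2(X[1],X[0])
so=e[:2]+129*X[:2]; zu=e[2]-8.7
pt=lambda P:tuple(int(round(v)) for v in ((proj(p,P)-[r0,c0]+.5)*k-.5)[::-1])
L=lambda A,B,col:cv2.line(c,pt(A),pt(B),col,1,cv2.LINE_AA)
o=[(-65,75),(-65,-75),(49,-75),(49,-71),(65,-71),(65,71),(49,71),(49,75)]
for i in range(8): L(T(*so,ya,(*o[i],zu+4)),T(*so,ya,(*o[(i+1)%8],zu+4)),(0,0,255))
m,z1=r.x; print("sheet in stand frame", so, zu, np.degrees(ya))
for i in range(4):
    z=z1+46*i
    for y in(80,-80):
        L(T(x0,y0,a,(m,y,z)),T(x0,y0,a,(m+160,y,z)),(0,255,0))
        L(T(x0,y0,a,(m,y,z+12)),T(x0,y0,a,(m+160,y,z+12)),(255,255,0))
for y in(92,-92):
    for xx in (0,t.x[3]): L(T(x0,y0,a,(xx,y,0)),T(x0,y0,a,(xx,y,306)),(255,0,255))
cv2.imwrite("pics/ov.png",c)
E
python3 ov.py | tail -2
```

```text
rails3 point [np.float64(640.2416916899231), np.float64(185.11524088287928), np.float64(139.9022938953805)]
sheet in stand frame [546.3 140.4] 146.12542886878353 24.665344987656646
```

View pics/ov.png

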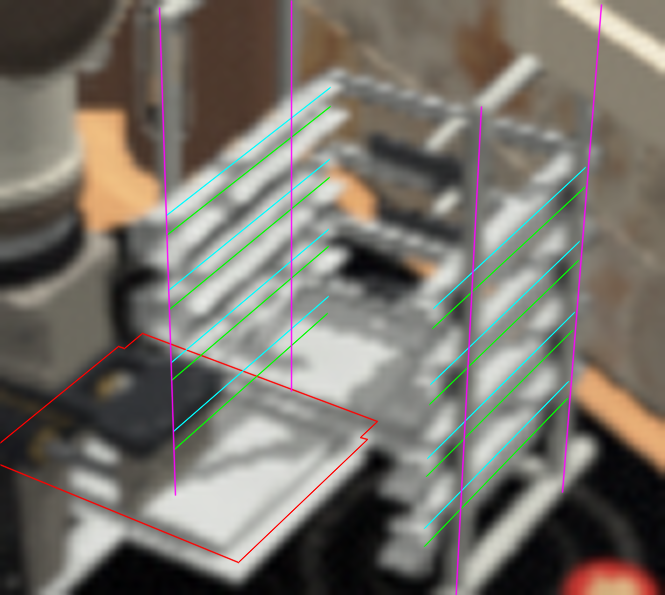

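The overlay puts the stand about right. The sheet's right front corner shows at (240,580) but is predicted at (238,562), so it may be lower than assumed. I'll zoom in closer.

```bash
cat > ov2.py <<'E'
from rail import *
im=cv2.imread("pics/avg2.png"); k=9; r0,c0=140,240
c=cv2.resize(im[r0:r0+66,c0:c0+86],None,fx=k,fy=k,interpolation=cv2.INTER_LANCZOS4)
st=manip.observe(); e=np.array(st["eef_pos"]); X=-np.array(st["ee_rot"])[:,0]; ya=np.arctan2(X[1],X[0])
so=e[:2]+129*X[:2]; zu=e[2]-8.7
pt=lambda P:tuple(int(round(v)) for v in ((proj(p,P)-[r0,c0]+.5)*k-.5)[::-1])
for i in range(1,9):
    for z,col in((0,(0,0,255)),(4,(0,255,0))):
        for P in((-65,-75+20*i-20),(-65+14*(i-1),-75)): cv2.circle(c,pt(T(*so,ya,(*P,zu+z))),1,col,-1)
for i in range(4):
    for dz,col in((0,(0,0,255)),(12,(0,255,0))):
        cv2.circle(c,pt(T(x0,y0,a,(r.x[0],-80,r.x[1]+46*i+dz))),2,col,-1)
cv2.imwrite("pics/ov2.png",c)
E
python3 ov2.py >/dev/null
```

```text
(no output)
```

View pics/ov2.png

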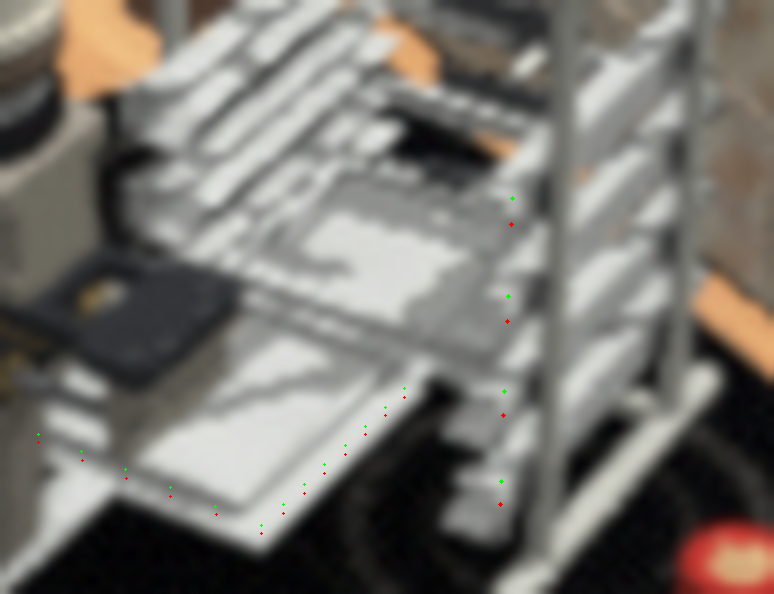

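The zoom shows the sheet's underside corner at (262,550), about 17 px below the prediction, and the right rail ends close to the prediction. I'll measure the sheet's edges numerically.

```bash
cat > edge.py <<'E'
from rail import *
from scipy.ndimage import map_coordinates as mc
def meas(avg, verbose=True):
    im=avg.astype(np.float32).max(2)
    st=manip.observe(); e=np.array(st["eef_pos"]); X=-np.array(st["ee_rot"])[:,0]; ya=np.arctan2(X[1],X[0])
    so=e[:2]+129*X[:2]; zu=e[2]-8.7
    obs=[]
    for P in [(x,-75) for x in range(-60,46,5)]+[(-65,y) for y in range(-70,-19,5)]+[(x,-11) for x in range(-100,-70,4)]:
        q=proj(p,T(*so,ya,(*P,zu))); rr=np.arange(-3,7,.1)
        v=mc(im,[q[0]+rr,np.full_like(rr,q[1])],order=1)
        hi=v[:60].max(); lo=v[30:].min(); below=np.where((v[:-1]>=90)&(v[1:]<90))[0]
        if len(below): obs.append((P,q[1],q[0]+rr[below[-1]]))
        if verbose and len(below): print(P,round(rr[below[-1]],1),end="; ")
    return so,ya,zu,obs
if __name__=="__main__":
    im=cv2.imread("pics/avg2.png"); so,ya,zu,obs=meas(im); print()
E
python3 edge.py|tail -2
```

```text
rails3 point [np.float64(640.2416916899231), np.float64(185.11524088287928), np.float64(139.9022938953805)]
(-60, -75) 2.2; (-55, -75) 2.3; (-50, -75) 2.2; (-45, -75) 2.2; (-40, -75) 2.1; (-35, -75) 2.2; (-30, -75) 2.2; (-25, -75) 2.1; (-20, -75) 2.1; (-15, -75) 2.1; (-10, -75) 2.1; (-5, -75) 2.1; (0, -75) 2.1; (5, -75) 2.1; (10, -75) 2.2; (15, -75) 2.1; (20, -75) 2.1; (25, -75) 2.1; (30, -75) 2.0; (35, -75) 2.1; (40, -75) 2.1; (45, -75) 2.0; (-65, -70) 2.2; (-65, -65) 2.2; (-65, -60) 2.3; (-65, -55) 2.3; (-65, -50) 2.3; (-65, -45) 2.1; (-65, -40) 2.2; (-65, -35) 2.2; (-65, -30) 2.2; (-65, -25) 2.1; (-65, -20) 2.2; (-100, -11) 2.3; (-96, -11) 2.3; (-92, -11) 2.2; (-88, -11) 2.2; (-84, -11) 2.2; (-80, -11) 2.2; (-76, -11) 2.2; (-72, -11) 2.2;
```

The offset is a uniform 2.15 px downwards everywhere. Either the camera has a bias or the sheet sits about 9 mm lower in the fingers. Touching the hob with the sheet will tell which.

```bash
python3 -m handwheel '[{"gripper":-1,"offset":[0,0,2],"angular":[0,0,0]},{"gripper":-1,"offset":[0,0,3],"angular":[0,0,0]},{"gripper":-1,"offset":[0,0,3],"angular":[0,0,0]},{"gripper":-1,"offset":[0,0,3],"angular":[0,0,0]},{"gripper":-1,"offset":[0,0,1],"angular":[0,0,0]},{"gripper":-1,"offset":[0,0,0.5],"angular":[0,0,0]},{"gripper":-1,"offset":[0,0,0],"angular":[0,0,0]},{"gripper":-1,"offset":[0,0,0],"angular":[0,0,0]}]' | egrep 'pos|force'
for i in 1; do python3 -m handwheel '[{"gripper":-1,"offset":[0,0,0.4],"angular":[0,0,0]},{"gripper":-1,"offset":[0,0,0],"angular":[0,0,0]}]'| egrep 'pos|wrist'; done
python3 -m handwheel '[{"gripper":-1,"offset":[0,0,0.3],"angular":[0,0,0]},{"gripper":-1,"offset":[0,0,0],"angular":[0,0,0]}]'| egrep 'pos|wrist'
```

```text
eef_pos: [431.0, 86.6, 31.0]
wrist_force: [-0.4, 0.6, -1.4]
grasp_force: 59.9
eef_pos: [429.9, 86.6, 26.0]
wrist_force: [-0.6, 0.6, -1.8]
eef_pos: [429.4, 86.7, 22.4]
wrist_force: [0.1, 0.0, -2.2]
```

```bash
python3 -m handwheel '[{"gripper":-1,"offset":[0,0,0.3],"angular":[0,0,0]},{"gripper":-1,"offset":[0,0,0],"angular":[0,0,0]}]'| egrep 'pos|wrist'
python3 -m handwheel '[{"gripper":-1,"offset":[0,0,0.2],"angular":[0,0,0]},{"gripper":-1,"offset":[0,0,0],"angular":[0,0,0]}]'| egrep 'pos|wrist'
python3 -m handwheel '[{"gripper":-1,"offset":[0,0,0.2],"angular":[0,0,0]},{"gripper":-1,"offset":[0,0,0],"angular":[0,0,0]}]'| egrep 'pos|wrist'
python3 - <<'E'
from edge import *
im=np.mean([capture("side")["image"].astype(float) for _ in range(3)],0)
so,ya,zu,obs=meas(im,False)
q=[o[2]-proj(p,T(*so,ya,(*o[0],zu)))[0] for o in obs]; print("rows off",np.round(np.median(q),2),np.round(q[::6],1))
E
```

```text
eef_pos: [429.3, 86.7, 19.2]
wrist_force: [0.1, 1.2, -1.8]
eef_pos: [429.4, 86.7, 17.3]
wrist_force: [0.8, 1.0, -2.5]
eef_pos: [429.5, 86.7, 15.4]
wrist_force: [-0.6, -0.3, -2.0]
sheet [ 540.9 -287.1] -50.00791173201844 res [-0.6 -0.4 -0.2 -0.6  0.3  0.4 -0.2  0.7 -0.3 -0.5  0.9  0.5]
grip [np.float64(457.3398937042166), np.float64(-187.5268250804068), 24]
stand(front-post origin) [655.2 192. ] 24.769755878457026 [122.2 -23.5 157.7] res [-1.  -1.4 -0.7 -0.5  0.1  0.8 -0.4  0.1  0.8  0.3  0.5  0.6]
mouth rel post, z1 [-16.5  47.9] res [-0.2 -0.4 -0.  -0.5  0.1 -0.9 -1.  -0.9  0.2  1.2  1.2  2.2]
rails3 point [np.float64(640.2416916899231), np.float64(185.11524088287928), np.float64(139.9022938953805)]
rows off 2.2 [2.  2.2 2.3 1.9 2.2 2.1 2.9]
```

```bash
python3 -m handwheel '[{"gripper":-1,"offset":[0,0,0.3],"angular":[0,0,0]},{"gripper":-1,"offset":[0,0,0],"angular":[0,0,0]}]'| egrep 'pos|wrist'
python3 -m handwheel '[{"gripper":-1,"offset":[0,0,0.2],"angular":[0,0,0]},{"gripper":-1,"offset":[0,0,0],"angular":[0,0,0]}]'| egrep 'pos|wrist'
```

```text
eef_pos: [430.1, 86.6, 14.7]
wrist_force: [-9.9, -0.5, 21.3]
eef_pos: [430.2, 86.6, 14.6]
wrist_force: [-20.3, -1.2, 43.2]
```

```bash
python3 -m handwheel '[{"gripper":-1,"offset":[0,0,-2],"angular":[0,0,0]},{"gripper":-1,"offset":[0,0,-3],"angular":[0,0,0]},{"gripper":-1,"offset":[0,0,-4],"angular":[0,0,0]},{"gripper":-1,"offset":[0,0,-3],"angular":[0,0,0]},{"gripper":-1,"offset":[0,0.2,-2.2],"angular":[0,0,0]},{"gripper":-1,"offset":[0,0,0],"angular":[0,0,0]},{"gripper":-1,"offset":[0,0,0],"angular":[0,0,0]},{"gripper":-1,"offset":[0,0,0],"angular":[0,0,0]}]'
cat > rel.py <<'E'
from edge import *
im=np.mean([capture("side")["image"].astype(float) for _ in range(3)],0)
so,ya,zu,obs=meas(im,False)
q=[o[2]-proj(p,T(*so,ya,(*o[0],zu)))[0] for o in obs]; print("rows off",np.round(q,1))
z=manip.observe()["eef_pos"][2]-14.8   # underside above hob
def F(v): return [o[2]-proj(p,np.array(T(so[0]+v[0],so[1]+v[1],ya+v[2],(*o[0],z))))[0]-0*v[0] for o in obs]
# image offset is vertical only: hold the ray-wise solution by also matching the corner
s=least_squares(F,[0,0,0],x_scale=[1,1,.01],loss="soft_l1"); print("horizontal shift",s.x[:2],"yaw",np.degrees(s.x[2]),"rms",np.std(s.fun))
c=so+s.x[:2]; m=np.array(T(x0,y0,a,(r.x[0],0,0)))[:2]; d=c-m; A=a
print("sheet in rails3 frame: rear x",np.cos(A)*d[0]+np.sin(A)*d[1]+65,"y",-np.sin(A)*d[0]+np.cos(A)*d[1],"z",z-r.x[1]-92,"yaw",np.degrees(ya+s.x[2]-a))
E
python3 rel.py | tail -5; python3 to.py 0 0 0 114.77
```

```text
time_s: 12.05
eef_pos: [426.9, 88.5, 150.6]
ee_rot: [[-0.909, -0.418, 0.0], [-0.418, 0.909, 0.0], [-0.0, -0.0, -1.0]]
wrist_force: [-0.0, -0.1, -2.4]
gripper_width: 11.8
grasp_force: 59.9
rows off [2.2 2.4 2.4 2.3 2.2 2.2 2.2 2.2 2.3 2.3 2.3 2.3 2.2 2.2 2.2 2.1 2.3 2.3
 2.4 2.4 2.3 2.  2.4 2.4 2.5 2.5 2.5 2.4 2.4 2.3 2.3 2.4 2.4 2.3 2.3 2.3
 2.3 2.3 2.2 2.1 2.3]
horizontal shift [-0.4 -5.2] yaw -0.006031019952257473 rms 0.10057510932757707
sheet in rails3 frame: rear x -42.20849703944519 y -3.3692917711558152 z -3.33428908917989 yaw -0.0987981253189775
t 12.25 pos [427.5  88.5 151.4] delta now-axes cm [42.56  9.82 15.07] goal-axes cm [42.52  9.87 15.14] rotvec deg [-0.04  0.08 -0.09] F [ 0.1  0.3 -2.5] w 11.6
```

```bash
python3 -m handwheel '[{"gripper":-1,"offset":[0,0.35,-0.7],"angular":[0,0,0]},{"gripper":-1,"offset":[-1,0,0],"angular":[0,0,0]},{"gripper":-1,"offset":[-1,0,0],"angular":[0,0,0]},{"gripper":-1,"offset":[0,0,0],"angular":[0,0,0]},{"gripper":-1,"offset":[0,0,0],"angular":[0,0,0]}]' | egrep "pos|wrist"
python3 rel.py | tail -2
python3 - <<'E'
from rail import *
im=np.mean([capture("side")["image"].astype(float) for _ in range(4)],0).astype(np.uint8); k=9; r0,c0=135,244
c=cv2.resize(im[r0:r0+66,c0:c0+86],None,fx=k,fy=k,interpolation=cv2.INTER_LANCZOS4)
cv2.imwrite("pics/near.png",c); cv2.imwrite("pics/avg3.png",im)
E
```

```text
eef_pos: [445.1, 100.2, 159.5]
wrist_force: [0.3, -0.2, -2.2]
horizontal shift [ 642.6 -412.6] yaw 1.1369756533818378 rms 0.3544504702787061
sheet in rails3 frame: rear x 391.35396791810217 y -639.4285364720191 z 4.789503291731307 yaw 1.0450000301474809
sheet [ 540.9 -287.1] -50.00791173201844 res [-0.6 -0.4 -0.2 -0.6  0.3  0.4 -0.2  0.7 -0.3 -0.5  0.9  0.5]
grip [np.float64(457.3398937042166), np.float64(-187.5268250804068), 24]
stand(front-post origin) [655.2 192. ] 24.769755878457026 [122.2 -23.5 157.7] res [-1.  -1.4 -0.7 -0.5  0.1  0.8 -0.4  0.1  0.8  0.3  0.5  0.6]
mouth rel post, z1 [-16.5  47.9] res [-0.2 -0.4 -0.  -0.5  0.1 -0.9 -1.  -0.9  0.2  1.2  1.2  2.2]
rails3 point [np.float64(640.2416916899231), np.float64(185.11524088287928), np.float64(139.9022938953805)]
```

View pics/near.png

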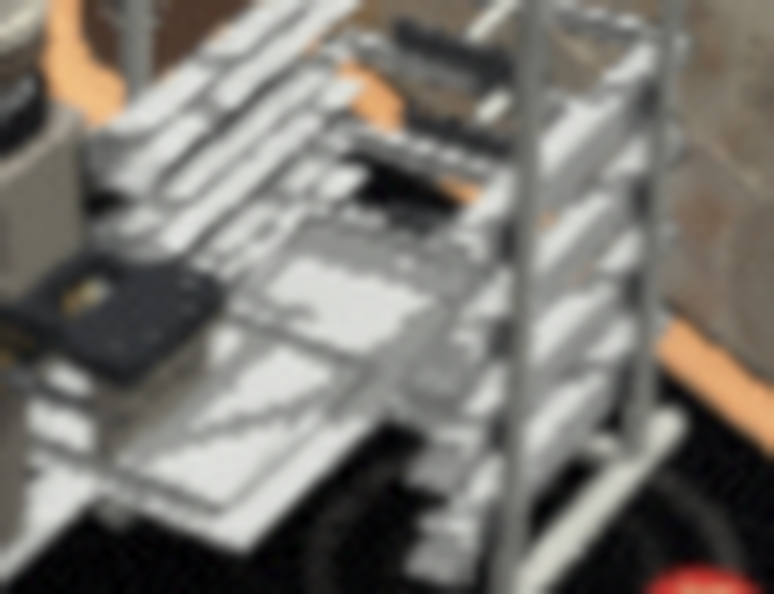

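The near view shows the sheet's right edge running from (245,552) towards the third rail's flare at about (437,385), slightly above its ledge. I'll go in by small steps, stopping if the force rises.

```bash
cat > chk.py <<'E'
import sys
from h import *
s=manip.observe(); R=np.array(s["ee_rot"]); f=np.array(s["wrist_force"])-[0,0,-2.2]
ft=np.array([-R[:,0]@f,R[:,1]@f,f[2]]); e=np.array(s["eef_pos"]); d=e-[445.1,100.2,0]
print(round(s["time_s"],2),"ins",np.round(-R[:,0]@[d[0],d[1],0],1),"lat",np.round(R[:,1]@[d[0],d[1],0],1),"z",round(e[2],1),"F in/left/up",np.round(ft,1),"M",np.round(R.T@np.array(s["wrist_torque"]),2))
sys.exit(int(np.linalg.norm(ft)>float(sys.argv[1])))
E
python3 chk.py 6 &&
python3 -m handwheel '[{"gripper":-1,"offset":[-0.2,0,0],"angular":[0,0,0]},{"gripper":-1,"offset":[-0.2,0,0],"angular":[0,0,0]}]' >/dev/null && python3 chk.py 6 &&
python3 -m handwheel '[{"gripper":-1,"offset":[-0.2,0,0],"angular":[0,0,0]},{"gripper":-1,"offset":[0,0,0],"angular":[0,0,0]}]' >/dev/null && python3 chk.py 6 &&
python3 -m handwheel '[{"gripper":-1,"offset":[-0.2,0,0],"angular":[0,0,0]},{"gripper":-1,"offset":[0,0,0],"angular":[0,0,0]}]' >/dev/null && python3 chk.py 6 &&
python3 -m handwheel '[{"gripper":-1,"offset":[-0.2,0,0],"angular":[0,0,0]},{"gripper":-1,"offset":[0,0,0],"angular":[0,0,0]}]' >/dev/null && python3 chk.py 6 &&
python3 -m handwheel '[{"gripper":-1,"offset":[-0.2,0,0],"angular":[0,0,0]},{"gripper":-1,"offset":[0,0,0],"angular":[0,0,0]}]' >/dev/null && python3 chk.py 6 &&
python3 -m handwheel '[{"gripper":-1,"offset":[-0.2,0,0],"angular":[0,0,0]},{"gripper":-1,"offset":[0,0,0],"angular":[0,0,0]}]' >/dev/null && python3 chk.py 6 &&
python3 -m handwheel '[{"gripper":-1,"offset":[-0.2,0,0],"angular":[0,0,0]},{"gripper":-1,"offset":[0,0,0],"angular":[0,0,0]}]' >/dev/null && python3 chk.py 6 &&
python3 -m handwheel '[{"gripper":-1,"offset":[-0.2,0,0],"angular":[0,0,0]},{"gripper":-1,"offset":[0,0,0],"angular":[0,0,0]}]' >/dev/null && python3 chk.py 6
```

```text
13.2 ins -0.3 lat -0.1 z 159.7 F in/left/up [0.2 1.2 0.6] M [-0.08  0.22  0.03]
13.4 ins 4.0 lat -0.1 z 159.7 F in/left/up [ 0.6 -0.  -0.5] M [-0.01  0.18  0.01]
13.6 ins 6.1 lat -0.1 z 159.8 F in/left/up [ 0.2 -0.8  0.6] M [-0.04  0.17  0.08]
13.8 ins 8.0 lat -0.1 z 159.8 F in/left/up [-0.3  0.9  0.4] M [-0.13  0.08 -0.06]
14.0 ins 10.0 lat -0.1 z 159.8 F in/left/up [-0.7  0.5  1.3] M [-0.19  0.09 -0.11]
14.2 ins 12.0 lat -0.1 z 159.9 F in/left/up [-2.   0.4  2.5] M [-0.25  0.17 -0.15]
14.4 ins 14.0 lat -0.2 z 159.9 F in/left/up [-2.3  0.1  3.1] M [-0.3   0.15 -0.21]
14.6 ins 16.5 lat -0.1 z 160.0 F in/left/up [-1.7  0.6  2.3] M [-0.33 -0.14 -0.17]
14.8 ins 18.4 lat -0.1 z 160.0 F in/left/up [-0.7  0.4  3.1] M [-0.3  -0.23 -0.06]
```

```bash

python3 -m handwheel '[{"gripper":-1,"offset":[0,0,-0.2],"angular":[0,0,0]},{"gripper":-1,"offset":[0,0,0],"angular":[0,0,0]}]' >/dev/null && python3 chk.py 6 &&
python3 -m handwheel '[{"gripper":-1,"offset":[0,0,-0.1],"angular":[0,0,0]},{"gripper":-1,"offset":[0,0,0],"angular":[0,0,0]}]' >/dev/null && python3 chk.py 6 &&
python3 -m handwheel '[{"gripper":-1,"offset":[-0.2,0,0],"angular":[0,0,0]},{"gripper":-1,"offset":[0,0,0],"angular":[0,0,0]}]' >/dev/null && python3 chk.py 6 &&
python3 -m handwheel '[{"gripper":-1,"offset":[-0.2,0,0],"angular":[0,0,0]},{"gripper":-1,"offset":[0,0,0],"angular":[0,0,0]}]' >/dev/null && python3 chk.py 6 &&
python3 -m handwheel '[{"gripper":-1,"offset":[-0.2,0,0],"angular":[0,0,0]},{"gripper":-1,"offset":[0,0,0],"angular":[0,0,0]}]' >/dev/null && python3 chk.py 6
```

```text
15.0 ins 17.9 lat -0.1 z 161.8 F in/left/up [0.7 0.8 0.1] M [-0.16 -0.07 -0.04]
15.2 ins 17.5 lat -0.1 z 162.5 F in/left/up [ 0.1 -0.3  0.7] M [-0.06  0.12  0.03]
15.4 ins 19.7 lat -0.1 z 162.5 F in/left/up [ 0.5 -0.9  0.6] M [-0.08  0.05  0.03]
15.6 ins 21.9 lat -0.2 z 162.7 F in/left/up [-0.1 -1.   0.3] M [-0.03  0.17  0.05]
15.8 ins 23.9 lat -0.2 z 162.7 F in/left/up [-0.7 -0.1 -0.6] M [0.14 0.33 0.08]
```

```bash

python3 -m handwheel '[{"gripper":-1,"offset":[-0.2,0,0],"angular":[0,0,0]},{"gripper":-1,"offset":[0,0,0],"angular":[0,0,0]}]' >/dev/null && python3 chk.py 5 &&
python3 -m handwheel '[{"gripper":-1,"offset":[-0.2,0,0],"angular":[0,0,0]},{"gripper":-1,"offset":[0,0,0],"angular":[0,0,0]}]' >/dev/null && python3 chk.py 5 &&
python3 -m handwheel '[{"gripper":-1,"offset":[-0.2,0,0],"angular":[0,0,0]},{"gripper":-1,"offset":[0,0,0],"angular":[0,0,0]}]' >/dev/null && python3 chk.py 5 &&
python3 -m handwheel '[{"gripper":-1,"offset":[-0.2,0,0],"angular":[0,0,0]},{"gripper":-1,"offset":[0,0,0],"angular":[0,0,0]}]' >/dev/null && python3 chk.py 5
```

```text
16.0 ins 25.8 lat -0.3 z 162.7 F in/left/up [-1.2 -1.4  1.1] M [0.25 0.46 0.14]
16.2 ins 27.7 lat -0.4 z 162.8 F in/left/up [-2.6 -3.4  0.9] M [0.45 0.6  0.25]
16.4 ins 29.5 lat -0.5 z 162.7 F in/left/up [-4.1 -3.1  1.2] M [0.61 0.77 0.32]
```

```bash

python3 -m handwheel '[{"gripper":-1,"offset":[0.3,0,0],"angular":[0,0,0]},{"gripper":-1,"offset":[0,-0.25,0],"angular":[0,0,0]},{"gripper":-1,"offset":[0,0,0],"angular":[0,0,0]}]' >/dev/null && python3 chk.py 6 &&
python3 -m handwheel '[{"gripper":-1,"offset":[-0.2,0,0],"angular":[0,0,0]},{"gripper":-1,"offset":[0,0,0],"angular":[0,0,0]}]' >/dev/null && python3 chk.py 6 &&
python3 -m handwheel '[{"gripper":-1,"offset":[-0.2,0,0],"angular":[0,0,0]},{"gripper":-1,"offset":[0,0,0],"angular":[0,0,0]}]' >/dev/null && python3 chk.py 6 &&
python3 -m handwheel '[{"gripper":-1,"offset":[-0.2,0,0],"angular":[0,0,0]},{"gripper":-1,"offset":[0,0,0],"angular":[0,0,0]}]' >/dev/null && python3 chk.py 6
```

```text
16.7 ins 27.0 lat -2.4 z 162.9 F in/left/up [-0.1 -0.4  0. ] M [-0.04  0.14  0.08]
16.9 ins 29.0 lat -2.4 z 162.8 F in/left/up [-0.1 -0.5 -0.1] M [-0.    0.21  0.  ]
17.1 ins 31.0 lat -2.6 z 162.7 F in/left/up [-0.5 -1.  -0.1] M [0.03 0.2  0.02]
17.3 ins 33.1 lat -2.6 z 162.8 F in/left/up [-0.1 -0.9 -0.5] M [0.   0.17 0.04]
```

```bash

python3 -m handwheel '[{"gripper":-1,"offset":[0,-0.15,0],"angular":[0,0,0]},{"gripper":-1,"offset":[-0.2,0,0],"angular":[0,0,0]},{"gripper":-1,"offset":[0,0,0],"angular":[0,0,0]}]' >/dev/null && python3 chk.py 6 &&
python3 -m handwheel '[{"gripper":-1,"offset":[-0.2,0,0],"angular":[0,0,0]},{"gripper":-1,"offset":[-0.1,0,0],"angular":[0,0,0]}]' >/dev/null && python3 chk.py 6 &&
python3 -m handwheel '[{"gripper":-1,"offset":[-0.2,0,0],"angular":[0,0,0]},{"gripper":-1,"offset":[-0.1,0,0],"angular":[0,0,0]}]' >/dev/null && python3 chk.py 6 &&
python3 -m handwheel '[{"gripper":-1,"offset":[-0.2,0,0],"angular":[0,0,0]},{"gripper":-1,"offset":[-0.1,0,0],"angular":[0,0,0]}]' >/dev/null && python3 chk.py 6 &&
python3 -m handwheel '[{"gripper":-1,"offset":[-0.2,0,0],"angular":[0,0,0]},{"gripper":-1,"offset":[-0.1,0,0],"angular":[0,0,0]}]' >/dev/null && python3 chk.py 6 &&
python3 -m handwheel '[{"gripper":-1,"offset":[-0.2,0,0],"angular":[0,0,0]},{"gripper":-1,"offset":[-0.1,0,0],"angular":[0,0,0]}]' >/dev/null && python3 chk.py 6
```

```text
17.6 ins 35.0 lat -4.1 z 162.9 F in/left/up [-0.1 -0.  -0.1] M [-0.03  0.16 -0.01]
17.8 ins 38.0 lat -4.1 z 162.8 F in/left/up [ 0.  -0.2 -0.3] M [-0.09  0.14  0.04]
18.0 ins 41.0 lat -4.1 z 162.8 F in/left/up [-0.4 -0.2 -0.2] M [-0.06  0.18  0.03]
18.2 ins 44.0 lat -4.1 z 162.8 F in/left/up [-0.  -0.7 -0.5] M [-0.06  0.17  0.04]
18.4 ins 47.0 lat -4.1 z 162.8 F in/left/up [-0.1 -0.6 -0.7] M [-0.07  0.16  0.  ]
18.6 ins 50.0 lat -4.1 z 162.9 F in/left/up [ 0.6 -0.7  0.3] M [-0.02  0.15 -0.02]
```

```bash

python3 -m handwheel '[{"gripper":-1,"offset":[-0.25,0,0],"angular":[0,0,0]},{"gripper":-1,"offset":[-0.25,0,0],"angular":[0,0,0]}]' >/dev/null && python3 chk.py 5 &&
python3 -m handwheel '[{"gripper":-1,"offset":[-0.25,0,0],"angular":[0,0,0]},{"gripper":-1,"offset":[-0.25,0,0],"angular":[0,0,0]}]' >/dev/null && python3 chk.py 5 &&
python3 -m handwheel '[{"gripper":-1,"offset":[-0.25,0,0],"angular":[0,0,0]},{"gripper":-1,"offset":[-0.25,0,0],"angular":[0,0,0]}]' >/dev/null && python3 chk.py 5 &&
python3 -m handwheel '[{"gripper":-1,"offset":[-0.25,0,0],"angular":[0,0,0]},{"gripper":-1,"offset":[-0.25,0,0],"angular":[0,0,0]}]' >/dev/null && python3 chk.py 5 &&
python3 -m handwheel '[{"gripper":-1,"offset":[-0.25,0,0],"angular":[0,0,0]},{"gripper":-1,"offset":[-0.25,0,0],"angular":[0,0,0]}]' >/dev/null && python3 chk.py 5 &&
python3 -m handwheel '[{"gripper":-1,"offset":[-0.25,0,0],"angular":[0,0,0]},{"gripper":-1,"offset":[-0.25,0,0],"angular":[0,0,0]}]' >/dev/null && python3 chk.py 5 &&
python3 -m handwheel '[{"gripper":-1,"offset":[-0.25,0,0],"angular":[0,0,0]},{"gripper":-1,"offset":[-0.25,0,0],"angular":[0,0,0]}]' >/dev/null && python3 chk.py 5
```

```text
18.8 ins 55.0 lat -4.1 z 162.9 F in/left/up [ 0.5 -0.6  0. ] M [-0.04  0.2   0.05]
19.0 ins 60.0 lat -4.1 z 162.9 F in/left/up [-0.4  0.2  1. ] M [-0.05  0.18 -0.02]
19.2 ins 65.0 lat -4.1 z 162.9 F in/left/up [ 0.4 -0.   0. ] M [-0.13  0.17  0.01]
19.4 ins 70.0 lat -4.1 z 162.9 F in/left/up [-1.  -0.5 -0. ] M [-0.07  0.21  0.04]
19.6 ins 75.0 lat -4.1 z 162.9 F in/left/up [-0.7 -1.  -0.2] M [-0.06  0.17  0.04]
19.8 ins 80.0 lat -4.1 z 163.0 F in/left/up [ 0.2 -0.  -0. ] M [-0.09  0.21 -0.04]
20.0 ins 85.0 lat -4.1 z 162.9 F in/left/up [ 0.3  0.  -0.3] M [-0.05  0.21  0.  ]
```

```bash

python3 -m handwheel '[{"gripper":-1,"offset":[-0.25,0,0],"angular":[0,0,0]},{"gripper":-1,"offset":[-0.25,0,0],"angular":[0,0,0]}]' >/dev/null && python3 chk.py 5 &&
python3 -m handwheel '[{"gripper":-1,"offset":[-0.25,0,0],"angular":[0,0,0]},{"gripper":-1,"offset":[-0.25,0,0],"angular":[0,0,0]}]' >/dev/null && python3 chk.py 5 &&
python3 -m handwheel '[{"gripper":-1,"offset":[-0.25,0,0],"angular":[0,0,0]},{"gripper":-1,"offset":[-0.25,0,0],"angular":[0,0,0]}]' >/dev/null && python3 chk.py 5 &&
python3 -m handwheel '[{"gripper":-1,"offset":[-0.25,0,0],"angular":[0,0,0]},{"gripper":-1,"offset":[-0.25,0,0],"angular":[0,0,0]}]' >/dev/null && python3 chk.py 5 &&
python3 -m handwheel '[{"gripper":-1,"offset":[-0.2,0,0],"angular":[0,0,0]},{"gripper":-1,"offset":[-0.1,0,0],"angular":[0,0,0]}]' >/dev/null && python3 chk.py 5 &&
python3 -m handwheel '[{"gripper":-1,"offset":[-0.2,0,0],"angular":[0,0,0]},{"gripper":-1,"offset":[-0.1,0,0],"angular":[0,0,0]}]' >/dev/null && python3 chk.py 5 &&
python3 -m handwheel '[{"gripper":-1,"offset":[-0.2,0,0],"angular":[0,0,0]},{"gripper":-1,"offset":[-0.1,0,0],"angular":[0,0,0]}]' >/dev/null && python3 chk.py 5
```

```text
20.2 ins 90.0 lat -4.1 z 163.0 F in/left/up [-0.9  1.  -0.4] M [-0.04  0.18 -0.01]
20.4 ins 95.0 lat -4.1 z 163.0 F in/left/up [ 0.1 -0.2  0.4] M [-0.07  0.15  0.04]
20.6 ins 100.0 lat -4.1 z 163.0 F in/left/up [ 0.3 -0.7 -0.1] M [-0.12  0.18 -0.02]
20.8 ins 105.0 lat -4.1 z 163.0 F in/left/up [ 0.5  0.8 -0.4] M [-0.05  0.22  0.04]
21.0 ins 108.0 lat -4.1 z 163.0 F in/left/up [-0.3 -0.7 -0.5] M [-0.05  0.13 -0.02]
21.2 ins 110.9 lat -4.1 z 163.1 F in/left/up [ 1.1 -0.1  0.1] M [-0.11  0.18 -0.02]
21.4 ins 113.9 lat -4.1 z 163.1 F in/left/up [-0.5  0.4  0.3] M [-0.02  0.23 -0.01]
```

```bash

python3 -m handwheel '[{"gripper":-1,"offset":[-0.2,0,0],"angular":[0,0,0]},{"gripper":-1,"offset":[0,0,0],"angular":[0,0,0]}]' >/dev/null && python3 chk.py 5 &&
python3 -m handwheel '[{"gripper":-1,"offset":[-0.2,0,0],"angular":[0,0,0]},{"gripper":-1,"offset":[0,0,0],"angular":[0,0,0]}]' >/dev/null && python3 chk.py 5 &&
python3 -m handwheel '[{"gripper":-1,"offset":[-0.2,0,0],"angular":[0,0,0]},{"gripper":-1,"offset":[0,0,0],"angular":[0,0,0]}]' >/dev/null && python3 chk.py 5 &&
python3 -m handwheel '[{"gripper":-1,"offset":[-0.2,0,0],"angular":[0,0,0]},{"gripper":-1,"offset":[0,0,0],"angular":[0,0,0]}]' >/dev/null && python3 chk.py 5 &&
python3 -m handwheel '[{"gripper":-1,"offset":[-0.2,0,0],"angular":[0,0,0]},{"gripper":-1,"offset":[0,0,0],"angular":[0,0,0]}]' >/dev/null && python3 chk.py 5 &&
python3 -m handwheel '[{"gripper":-1,"offset":[-0.2,0,0],"angular":[0,0,0]},{"gripper":-1,"offset":[0,0,0],"angular":[0,0,0]}]' >/dev/null && python3 chk.py 5 &&
python3 -m handwheel '[{"gripper":-1,"offset":[-0.2,0,0],"angular":[0,0,0]},{"gripper":-1,"offset":[0,0,0],"angular":[0,0,0]}]' >/dev/null && python3 chk.py 5 &&
python3 -m handwheel '[{"gripper":-1,"offset":[-0.2,0,0],"angular":[0,0,0]},{"gripper":-1,"offset":[0,0,0],"angular":[0,0,0]}]' >/dev/null && python3 chk.py 5
```

```text
21.6 ins 116.0 lat -4.1 z 163.1 F in/left/up [-0.   0.5 -0.1] M [-0.05  0.23  0.02]
21.8 ins 118.0 lat -4.1 z 163.1 F in/left/up [ 0.1  0.2 -0. ] M [-0.1   0.21  0.04]
22.0 ins 119.9 lat -4.1 z 163.1 F in/left/up [ 0.2 -0.8  0.7] M [-0.06  0.17  0.08]
22.2 ins 122.0 lat -4.1 z 163.1 F in/left/up [-0.   0.2 -0.3] M [-0.07  0.16  0.02]
22.4 ins 124.0 lat -4.1 z 163.1 F in/left/up [-1.1 -0.4 -0.2] M [-0.09  0.18  0.02]
22.6 ins 126.0 lat -4.1 z 163.1 F in/left/up [0.7 0.1 0.4] M [-0.06  0.21 -0.03]
22.8 ins 128.0 lat -4.1 z 163.1 F in/left/up [ 0.7 -0.1  0.1] M [-0.06  0.19  0.05]
23.0 ins 130.0 lat -4.1 z 163.1 F in/left/up [ 0.9  0.6 -0.3] M [-0.04  0.21 -0.03]
```

```bash

python3 -m handwheel '[{"gripper":-1,"offset":[-0.2,0,0],"angular":[0,0,0]},{"gripper":-1,"offset":[0,0,0],"angular":[0,0,0]}]' >/dev/null && python3 chk.py 5 &&
python3 -m handwheel '[{"gripper":-1,"offset":[-0.2,0,0],"angular":[0,0,0]},{"gripper":-1,"offset":[0,0,0],"angular":[0,0,0]}]' >/dev/null && python3 chk.py 5 &&
python3 -m handwheel '[{"gripper":-1,"offset":[-0.2,0,0],"angular":[0,0,0]},{"gripper":-1,"offset":[0,0,0],"angular":[0,0,0]}]' >/dev/null && python3 chk.py 5 &&
python3 -m handwheel '[{"gripper":-1,"offset":[-0.2,0,0],"angular":[0,0,0]},{"gripper":-1,"offset":[0,0,0],"angular":[0,0,0]}]' >/dev/null && python3 chk.py 5 &&
python3 -m handwheel '[{"gripper":-1,"offset":[-0.2,0,0],"angular":[0,0,0]},{"gripper":-1,"offset":[0,0,0],"angular":[0,0,0]}]' >/dev/null && python3 chk.py 5 &&
python3 -m handwheel '[{"gripper":-1,"offset":[-0.2,0,0],"angular":[0,0,0]},{"gripper":-1,"offset":[0,0,0],"angular":[0,0,0]}]' >/dev/null && python3 chk.py 5 &&
python3 -m handwheel '[{"gripper":-1,"offset":[-0.2,0,0],"angular":[0,0,0]},{"gripper":-1,"offset":[0,0,0],"angular":[0,0,0]}]' >/dev/null && python3 chk.py 5 &&
python3 -m handwheel '[{"gripper":-1,"offset":[-0.2,0,0],"angular":[0,0,0]},{"gripper":-1,"offset":[0,0,0],"angular":[0,0,0]}]' >/dev/null && python3 chk.py 5
```

```text
23.2 ins 132.0 lat -4.1 z 163.1 F in/left/up [ 0.4 -0.5 -0.2] M [-0.03  0.16  0.05]
23.4 ins 134.0 lat -4.1 z 163.2 F in/left/up [0.2 0.3 0.1] M [-0.03  0.19 -0.05]
23.6 ins 136.0 lat -4.1 z 163.2 F in/left/up [-1.   0.3  0.6] M [-0.05  0.21  0.01]
23.8 ins 138.0 lat -4.1 z 163.1 F in/left/up [0.3 0.1 0.2] M [-0.05  0.11  0.02]
24.0 ins 140.0 lat -4.1 z 163.2 F in/left/up [ 0.3  0.5 -0.5] M [-0.09  0.17 -0.06]
24.2 ins 142.0 lat -4.1 z 163.2 F in/left/up [ 0.6 -0.4  0. ] M [-0.05  0.19  0.03]
24.4 ins 144.0 lat -4.1 z 163.2 F in/left/up [ 0.2 -0.1  0.1] M [-0.04  0.18 -0.01]
24.6 ins 145.6 lat -4.1 z 163.1 F in/left/up [-1.1  0.6 -0.6] M [-0.05  0.3  -0.01]
```

```bash

python3 -m handwheel '[{"gripper":-1,"offset":[-0.1,0,0],"angular":[0,0,0]},{"gripper":-1,"offset":[0,0,0],"angular":[0,0,0]}]' >/dev/null && python3 chk.py 6 &&
python3 -m handwheel '[{"gripper":-1,"offset":[-0.1,0,0],"angular":[0,0,0]},{"gripper":-1,"offset":[0,0,0],"angular":[0,0,0]}]' >/dev/null && python3 chk.py 6 &&
python3 -m handwheel '[{"gripper":-1,"offset":[-0.1,0,0],"angular":[0,0,0]},{"gripper":-1,"offset":[0,0,0],"angular":[0,0,0]}]' >/dev/null && python3 chk.py 6 &&
python3 -m handwheel '[{"gripper":-1,"offset":[-0.1,0,0],"angular":[0,0,0]},{"gripper":-1,"offset":[0,0,0],"angular":[0,0,0]}]' >/dev/null && python3 chk.py 6 &&
python3 -m handwheel '[{"gripper":-1,"offset":[-0.1,0,0],"angular":[0,0,0]},{"gripper":-1,"offset":[0,0,0],"angular":[0,0,0]}]' >/dev/null && python3 chk.py 6 &&
python3 -m handwheel '[{"gripper":-1,"offset":[-0.1,0,0],"angular":[0,0,0]},{"gripper":-1,"offset":[0,0,0],"angular":[0,0,0]}]' >/dev/null && python3 chk.py 6 &&
python3 -m handwheel '[{"gripper":-1,"offset":[-0.1,0,0],"angular":[0,0,0]},{"gripper":-1,"offset":[0,0,0],"angular":[0,0,0]}]' >/dev/null && python3 chk.py 6 &&
python3 -m handwheel '[{"gripper":-1,"offset":[-0.1,0,0],"angular":[0,0,0]},{"gripper":-1,"offset":[0,0,0],"angular":[0,0,0]}]' >/dev/null && python3 chk.py 6
```

```text
24.8 ins 146.4 lat -4.1 z 163.0 F in/left/up [-3.2 -0.8  0.2] M [-0.04  0.69 -0.01]
25.0 ins 147.6 lat -4.1 z 163.1 F in/left/up [-2.5 -0.5  0.7] M [-0.04  0.64 -0.02]
25.2 ins 148.8 lat -4.1 z 163.1 F in/left/up [-2.3  0.9  0.1] M [-0.02  0.7  -0.04]
25.4 ins 149.8 lat -4.1 z 163.1 F in/left/up [-2.5  0.  -0.1] M [ 0.    0.62 -0.04]
25.6 ins 150.9 lat -4.1 z 163.2 F in/left/up [-2.5 -0.4 -0.8] M [-0.    0.66 -0.04]
25.8 ins 151.9 lat -4.1 z 163.2 F in/left/up [-2.9 -0.   0.3] M [-0.07  0.63 -0.05]
26.0 ins 152.9 lat -4.1 z 163.2 F in/left/up [-2.9 -0.7 -0.3] M [-0.01  0.71  0.01]
26.2 ins 153.9 lat -4.1 z 163.2 F in/left/up [-2.9 -0.2 -0. ] M [-0.07  0.67 -0.06]
```

Buffer is sliding at about 2.5 N from ins 145.5 on. I expect the stop near 155.5.

```bash

python3 -m handwheel '[{"gripper":-1,"offset":[-0.1,0,0],"angular":[0,0,0]},{"gripper":-1,"offset":[0,0,0],"angular":[0,0,0]}]' >/dev/null && python3 chk.py 6 &&
python3 -m handwheel '[{"gripper":-1,"offset":[-0.05,0,0],"angular":[0,0,0]},{"gripper":-1,"offset":[0,0,0],"angular":[0,0,0]}]' >/dev/null && python3 chk.py 6 &&
python3 -m handwheel '[{"gripper":-1,"offset":[-0.05,0,0],"angular":[0,0,0]},{"gripper":-1,"offset":[0,0,0],"angular":[0,0,0]}]' >/dev/null && python3 chk.py 6 &&
python3 -m handwheel '[{"gripper":-1,"offset":[-0.05,0,0],"angular":[0,0,0]},{"gripper":-1,"offset":[0,0,0],"angular":[0,0,0]}]' >/dev/null && python3 chk.py 6 &&
python3 -m handwheel '[{"gripper":-1,"offset":[-0.05,0,0],"angular":[0,0,0]},{"gripper":-1,"offset":[0,0,0],"angular":[0,0,0]}]' >/dev/null && python3 chk.py 6 &&
python3 -m handwheel '[{"gripper":-1,"offset":[-0.05,0,0],"angular":[0,0,0]},{"gripper":-1,"offset":[0,0,0],"angular":[0,0,0]}]' >/dev/null && python3 chk.py 6 &&
python3 -m handwheel '[{"gripper":-1,"offset":[-0.05,0,0],"angular":[0,0,0]},{"gripper":-1,"offset":[0,0,0],"angular":[0,0,0]}]' >/dev/null && python3 chk.py 6
```

```text
26.4 ins 154.9 lat -4.1 z 163.2 F in/left/up [-1.6 -0.2 -0. ] M [-0.01  0.72 -0.04]
26.6 ins 155.3 lat -4.1 z 163.2 F in/left/up [-2.9 -0.2  0. ] M [-0.02  0.65 -0.06]
26.8 ins 155.5 lat -4.1 z 163.1 F in/left/up [-3.4 -0.6  0.3] M [ 0.03  0.96 -0.06]
27.0 ins 155.6 lat -4.1 z 163.1 F in/left/up [-5.5 -0.3  1.5] M [-0.02  1.13 -0.05]
27.2 ins 155.7 lat -4.2 z 162.9 F in/left/up [-7.8 -1.   1.9] M [ 0.07  1.38 -0.1 ]
```

```bash

python3 -m handwheel '[{"gripper":-1,"offset":[0.05,0,0.05],"angular":[0,0,0]},{"gripper":-1,"offset":[0,0,0],"angular":[0,0,0]}]' 30 >/dev/null && python3 chk.py 9 &&
python3 -m handwheel '[{"gripper":-1,"offset":[0,0,0.05],"angular":[0,0,0]},{"gripper":-1,"offset":[0,0,0],"angular":[0,0,0]}]' >/dev/null && python3 chk.py 9 &&
python3 -m handwheel '[{"gripper":-1,"offset":[0,0,0.05],"angular":[0,0,0]},{"gripper":-1,"offset":[0,0,0],"angular":[0,0,0]}]' 15 >/dev/null && python3 chk.py 9
```

```text
27.4 ins 155.7 lat -4.1 z 162.7 F in/left/up [-5.5 -0.7  2. ] M [-0.07  1.09 -0.15]
27.6 ins 155.7 lat -4.1 z 162.3 F in/left/up [-7.  -1.5  3.5] M [-0.1   1.13 -0.13]
27.8 ins 155.7 lat -4.1 z 161.8 F in/left/up [-7.4 -0.8  2.7] M [-0.04  1.08 -0.16]
```

```bash

python3 -m handwheel '[{"gripper":-1,"offset":[0,0,0],"angular":[0,0,0]},{"gripper":-1,"offset":[0,0,0],"angular":[0,0,0]},{"gripper":-1,"offset":[0,0,0],"angular":[0,0,0]}]' 4 >/dev/null && python3 chk.py 9 ;
python3 -m handwheel '[{"gripper":-0.6,"offset":[0,0,0],"angular":[0,0,0]},{"gripper":-0.5,"offset":[0,0,0],"angular":[0,0,0]},{"gripper":-0.4,"offset":[0,0,0],"angular":[0,0,0]},{"gripper":-0.4,"offset":[0,0,0],"angular":[0,0,0]},{"gripper":-0.4,"offset":[0,0,0],"angular":[0,0,0]}]' ; python3 chk.py 9
python3 - <<'E'
from h import *
im=np.mean([capture("side")["image"].astype(float) for _ in range(4)],0).astype(np.uint8)
c=cv2.resize(im[120:210,215:325],None,fx=6.5,fy=6.5,interpolation=cv2.INTER_CUBIC); cv2.imwrite("pics/rel.png",c)
E
```

```text
28.1 ins 155.8 lat -4.2 z 161.8 F in/left/up [-4.7 -0.5  1.8] M [-0.02  1.08 -0.06]
time_s: 28.6
eef_pos: [589.1, 161.9, 161.9]
ee_rot: [[-0.909, -0.418, 0.005], [-0.418, 0.909, 0.0], [-0.004, -0.002, -1.0]]
wrist_force: [-0.3, 0.3, -0.5]
gripper_width: 27.8
grasp_force: 0.0
28.6 ins 156.6 lat -4.1 z 161.9 F in/left/up [-0.2  0.4  1.7] M [-0.09 -0.05  0.04]
```

```bash

python3 -m handwheel '[{"gripper":-0.4,"offset":[0,0,-0.5],"angular":[0,0,0]},{"gripper":-0.4,"offset":[0,0,-1],"angular":[0,0,0]},{"gripper":-0.4,"offset":[0,0,-1.5],"angular":[0,0,0]},{"gripper":-0.4,"offset":[0,0,-1.5],"angular":[0,0,0]}]' >/dev/null; python3 chk.py 5 &&
python3 -m handwheel '[{"gripper":-0.4,"offset":[2,0,-0.5],"angular":[0,0,0]},{"gripper":-0.4,"offset":[4,0,0],"angular":[0,0,0]},{"gripper":-0.4,"offset":[4,0,0],"angular":[0,0,0]},{"gripper":-0.4,"offset":[4,0,0],"angular":[0,0,0]},{"gripper":-0.4,"offset":[4,0,0],"angular":[0,0,0]},{"gripper":-0.4,"offset":[0,0,0],"angular":[0,0,0]},{"gripper":-0.4,"offset":[0,0,0],"angular":[0,0,0]}]' >/dev/null; python3 chk.py 5
python3 - <<'E'
from h import *
im=np.mean([capture("side")["image"].astype(float) for _ in range(4)],0).astype(np.uint8)
c=cv2.resize(im[115:210,215:330],None,fx=6.2,fy=6.2,interpolation=cv2.INTER_CUBIC); cv2.imwrite("pics/end.png",c)
E
```

```text
29.2 ins 156.4 lat -4.1 z 208.6 F in/left/up [0.7 0.2 2.8] M [-0.06 -0.05  0.  ]
29.9 ins -23.5 lat -4.4 z 212.7 F in/left/up [ 0.8 -0.2  2.5] M [-0.05 -0.02  0.  ]
```

View pics/end.png

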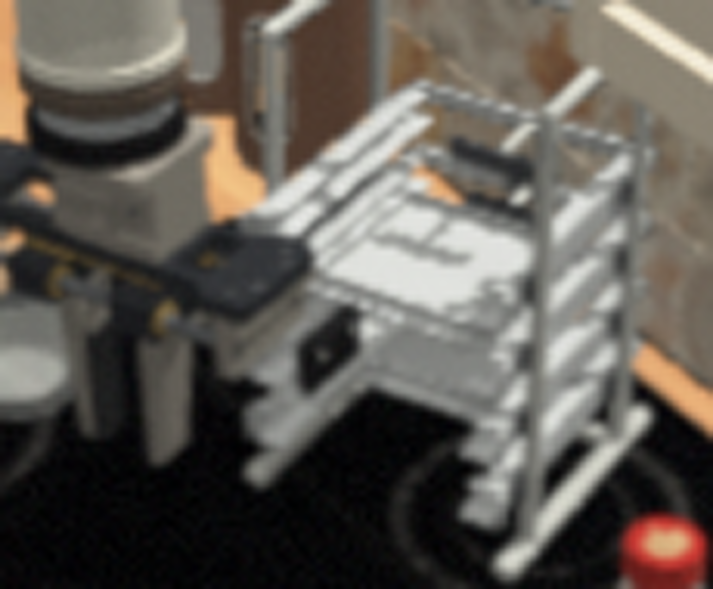

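The sheet sits level on the pair above the fitted tray, with its pan at about (430,265) and its grip at (328,345). The gripper is clear of it, so I'll hand in.

```bash
python3 -c "
from bench import workorder
print(workorder.finish_job())"
```

```text
the job is handed in; nothing more can be done
None
```

I slid the sheet onto the third rail pair, directly above the fitted tray, pushed it to the buffer's stop at about 8 N and released it, then handed the job in at about 30 s; no verdict was returned.

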